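Lay out casting patterns in a moulding frame

TASK

Lay out the wooden casting patterns inside the steel moulding frame, ready for ramming: stand the hub in the middle of the frame and put the square core print centrally on top of it; lay the runner bar lengthwise between the hub and the notch, with the sprue pin standing between the bar and the notch, all three in line down the frame's middle; and stand the riser pin directly beside the hub on the left as seen looking in from the notch. Leave about 10 mm between neighbours on the floor (hub to bar, bar to sprue, hub to riser), let go of everything, and leave the tin, brush and steel bar where they are.

Things in the scene. Friction and masses are not known exactly. Their poses are not given: they have to be found in the camera images.
- frame: fixed steel moulding frame: four upright walls on a plywood board 304 (x) x 250 (y) x 12 mm, any yaw. Origin: centre of the board's underside, on the bench. Floor inside 12 mm above the bench, 264 (x) x 210 (y) mm between walls; walls 10 mm thick, tops 52 mm above the bench. The -x wall has a 70 mm wide notch in its middle, cut right down to the board: the notched end. Looking in from it (along +x), left is +y
- board: plain light wooden pattern board, 290 (x) x 250 (y) x 12 mm, fixed flat on the bench, carrying the five wooden patterns at the start. Origin: centre of its underside; top 12 mm above the bench
- hub: hub pattern, wood, round: a flange 52 mm in diameter and 12 mm high with a 40 mm neck on it, 44 mm high in all, flat top. About 50 g. Origin: centre of its underside, z up (its axis)
- core_print: core print, wood: the only square pattern, a low block 28 (x) x 28 (y) x 22 (z) mm lying flat. About 18 g. Origin: centre of its underside, x and y along its sides, z up
- runner: runner bar, wood: the only oblong pattern, a bar lying flat, 50 (x) x 20 (y) x 18 (z) mm. About 16 g. Origin: centre of its underside, x along its length, z up
- sprue: sprue pin, wood: the tallest and slimmest pattern, a standing tapered pin 70 mm high, 22 mm in diameter at the foot, 28 mm at the top. About 30 g. Origin: centre of its underside, z up (its axis)
- riser: riser pin, wood: standing cylinder 38 mm in diameter, straight up to 48 mm, with a rounded top, 60 mm high in all. About 55 g. Origin: centre of its underside, z up (its axis)
- tin: bystander: closed round tin, 60 mm in diameter, 85 mm high, standing on the bench. Origin: centre of its underside
- brush: bystander: bench brush lying on the bench beyond the work, 200 mm long along its x, 20 mm high. Origin at its middle, on the bench
- strike_bar: bystander: flat steel bar 240 (x) x 30 x 8 mm lying on the bench beyond the work. Origin: centre of its underside
There are look-alikes about, which are no part of the job. Leave any black look-alike of the riser alone. Leave any red look-alike of the runner alone.

How it is judged:
At the end, for the whole second after the job is handed in: Hub within 15 mm of the frame's centre, core print on it within 8 mm; bar (within 0.2 rad) and sprue within 15 mm of the long middle line towards the notch; riser left, within 20 mm of the cross middle line; gaps at most 20 mm; all upright (0.12 rad), released, at rest (horizontal distance between hub and frame below 0.015 m and horizontal distance between core_print and hub below 0.008 m and z of core_print in the frame of hub between 0.04 and 0.048 m and z of hub in the frame of frame between 0.008 and 0.016 m and z of runner in the frame of frame between 0.008 and 0.016 m and z of sprue in the frame of frame between 0.008 and 0.016 m and z of riser in the frame of frame between 0.008 and 0.016 m and horizontal distance between runner and hub between 0.049 and 0.071 m and y of runner in the frame of frame between -0.015 and 0.015 m and x of runner in the frame of frame below -0.035 m and angle between the x axis of runner and the x axis of frame, either way round below 0.2 rad and horizontal distance between sprue and runner between 0.034 and 0.056 m and y of sprue in the frame of frame between -0.015 and 0.015 m and x of sprue in the frame of frame below -0.075 m and horizontal distance between riser and hub between 0.043 and 0.065 m and x of riser in the frame of frame between -0.02 and 0.02 m and y of riser in the frame of frame above 0.03 m and angle between each of hub, core_print, runner, sprue, riser's own z axis and vertical below 0.12 rad and linear speed of each of hub, core_print, runner, sprue, riser below 0.02 m/s and angular speed of each of hub, core_print, runner, sprue, riser below 0.2 rad/s); the robot touches nothing.
It fails at once if the tin is shifted by more than 20 mm (distance of tin from where it was at the start of the episode above 0.02 m).
It fails at once if the brush is shifted by more than 20 mm (distance of brush from where it was at the start of the episode above 0.02 m).
It fails at once if the steel bar is shifted by more than 20 mm (distance of strike_bar from where it was at the start of the episode above 0.02 m).
It also fails if it takes over 136 s, if anything falls off the work surface, if the arm or the gripper's body presses on something with over 40 N, if the wrist force passes 120 N, or if a joint passes its speed limit or range.

ROBOT

A 7-joint arm with a two-finger parallel gripper is mounted at the origin on the work surface. World frame = base frame: x ahead of the robot, y to its left, z up, the work surface at z = 0. Lengths are in m, angles in rad, forces in N, time in s.
With the tool pointing down it reaches from about 0.425 to 0.95 m from the base axis. Payload 16.7 kg.
Tool frame: the origin (TCP) lies at the very end of the fingers, on their centre line; the grasp point (between the pads) lies env.grip_depth behind it (env.grip_depth is the distance from the TCP to the grasp point, in m); z points along the fingers, y is the line along which they close (so a half turn about z gives the same grasp; the last joint's range is limited). The gripper opens to 94 mm and grips with 3 to 60 N. Pads are 16 mm wide; open, the fingers measure 119 mm over their backs; the gripper's body (75 mm by 177 mm) begins 78 mm behind the grasp point.
Start: joints at [1.157, 0.426, 0.074, 1.606, -0.034, 1.111, -0.067], TCP at [0.176, -0.652, 0.205] pointing down, gripper open.
Joint ranges: [-2.85, 2.85], [-0.5, 2.14], [-1.23, 1.37], [0.21, 2.46], [-1.02, 4.16], [0.16, 2.05], [-2.73, 2.73]. Speed limits (rad/s): [1.89, 1.89, 2.39, 2.39, 3.01, 3.01, 3.01].

INTERFACE

Orientations are given as a rotation vector (axis times angle).
In Python, from workcell import env gives the robot as it stands.
- The arm moves only by the tool carry_out, never from a script. Its argument "moves" is a list of rows, each an object with "slide": the shift along the tool's x, y, z in units of 50 cm (1.0 is 50 cm), a list of three; "angular": the turn, a rotation vector about the tool's x, y, z in units of 120 degrees (1.0 is 120 degrees), a list of three. In form: [{"slide": [dx, dy, dz], "angular": [ax, ay, az]}, ...]. A call has 1 to 8 rows; each row shifts and turns the commanded pose from where the row before left it, along the tool's axes as they then stand; what a row does not reach is not made up. A row lasts 1/10 s, in which the tool goes at most 50 mm and 8.59 degrees, less where a joint would pass 70% of its speed; a pose out of reach is approached as far as the arm can. A call with a number of a shift or a turn outside -1 to 1 is refused whole. A call with a gripper value outside its range is refused whole. "gripper" is the opening, from 0 (shut) to 1 (fully open), set as the call begins (left out, the last holds). The fingers move at their own pace and stop on an object; "grip_force" is the grip in N (left out, the last holds). Time passes only in rows, so rows that do not move let the fingers close. It gives the time, the measured TCP pose, the force, the opening and the grip force at its end, in the units of the state.
- env.sense(): the state, without advancing time (a new reading comes with each control period).
- env.snapshot(name): name is "scene" or "side" or "wrist"; returns a dict with "frame" (480x640x3 uint8, red, green, blue), "camera_matrix" (3x3 intrinsics, pixels), "rvec" (rotation vector, rad) and "tvec" (3), from world to camera coordinates, as OpenCV has them; the wrist camera has in their place "tool_from_camera" (4x4, takes a point from camera to tool coordinates, whose origin is the TCP and whose axes are the flange's). Camera axes: x right, y down, z forward; pixel columns grow to the right and rows downward; lengths in m; the calibration is good to about 2 mm. A picture is of the moment at which its call begins: read the wrist's pose just before it. There is no depth.
- env.sign_off(): hands the job in; it is judged then, once.
Trained networks look in a picture, given as the dict that the camera call returned (one of the last four; its "shot" number tells which), for a name from the list of things; names that differ only in an ending like _2 or _b are one class to them, and where a whole thing is asked for, a point or a joint stands for the part that bears it (a point fixed in the world has none). Each returns a list of dicts, best first, with "conf" (0 to 1); they miss things now and then, are a little off and sometimes report something else, mostly with a low value. They report only what shows in the picture. A call takes as long as a camera call. They do not tell look-alikes from the thing itself.
- env.search_frame(label, picture): "extent" ([centre column, centre row, width, height] as shares, 0 to 1, of the picture: columns of its width, rows of its height, round what is visible of it).
The state is a dict: "time": time; "joints": joint angles; "joint_velocities": joint speeds; "joint_torque": joint torques, N m; "tool_pos": TCP position; "orientation": TCP orientation; "ft_force": force on the tool from outside, world axes, zero at the start; "ft_torque": the same for the moment, N m; "opening": finger opening in m; "gripper_force": force on a finger pad.
Only numpy, scipy, OpenCV 4.12 (cv2) and the standard library are available. Lean on these libraries where they do the work, as an engineer would, in place of code of your own. Each camera call takes 0.05 s, during which the arm holds its last target. There are 200 camera calls.

## Working session

There is one attempt and no reset: what is moved stays moved. The work goes in short steps, Python scripts to look and compute and a tool call to move; the robot and the scene stay as the last step left them, time stands still between calls to the robot, and variables do not carry over. Pictures are saved under pics/ and viewed, at most 14 in all, crops included, and the job is handed in when it is done.

Besides the shell and the picture viewer there is one more tool, called after ">>>" by a JSON object that holds its "fn" and its "kwargs", one argument or row to a line. carry_out: Moves the arm, as the interface text tells. Its arguments: {"type":"object","properties":{"moves":{"type":"array","items":{"type":"object","properties":{"slide":{"type":"array","items":{"type":"number"}},"angular":{"type":"array","items":{"type":"number"}}}}},"gripper":{"type":"number"},"grip_force":{"type":"number"}},"required":["moves"]}

```bash
mkdir -p pics
cat > h.py <<'E'
import numpy as np, cv2
from workcell import env
from scipy.spatial.transform import Rotation as R
def save(p,n): cv2.imwrite(f'pics/{n}.png',p['frame'][:,:,::-1])
def cam(p):
    if 'rvec' in p:
        Rm=cv2.Rodrigues(np.array(p['rvec'],float))[0]; t=np.array(p['tvec'],float).ravel()
        return Rm.T, -Rm.T@t
    s=p['s']; T=np.array(p['tool_from_camera']); Rt=R.from_rotvec(s['orientation']).as_matrix()
    return Rt@T[:3,:3], Rt@T[:3,3]+np.array(s['tool_pos'])
def shot(n):
    s=env.sense(); p=env.snapshot(n); p['s']=s; return p
def ray(p,u,v,z):
    Rc,c=cam(p); d=Rc@np.linalg.inv(p['camera_matrix'])@np.array([u,v,1.]); return c+d*(z-c[2])/d[2]
def proj(p,X):
    Rc,c=cam(p); q=np.array(p['camera_matrix'])@(Rc.T@(np.array(X)-c)); return q[:2]/q[2]
E
python3 - <<'E'
from h import *
print(env.sense(), env.grip_depth)
H=dict(frame=.03,board=.012,hub=.034,core_print=.023,runner=.021,sprue=.047,riser=.042,tin=.042,brush=.01,strike_bar=.004)
for n in ['scene','side','wrist']:
    p=shot(n); save(p,n+'0'); print(n,cam(p)[1].round(3))
    q={k:v for k,v in p.items() if k!='s'}
    for k,z in H.items():
        for d in env.search_frame(k,q)[:3]:
            if d['conf']<.2: continue
            e=d['extent']; u,v=e[0]*640,e[1]*480
            print(k,round(d['conf'],2),int(u),int(v),int(e[2]*640),int(e[3]*480),ray(p,u,v,z).round(3))
E
```

```text
{'time': 0.0, 'joints': array([ 1.1574987 ,  0.42675414,  0.07382752,  1.60664024, -0.03414037,
        1.11081075, -0.06709894]), 'joint_velocities': array([ 9.93541980e-04, -8.31064761e-05,  1.43167074e-03, -1.89704359e-03,
        9.06936635e-05,  2.12641552e-04,  5.66816168e-04]), 'joint_torque': array([ 6.92601679e-04, -9.35829878e+01,  3.66690069e+00, -4.54191506e+01,
       -4.88993141e-02,  2.04257324e-02,  1.42545409e-04]), 'tool_pos': array([ 0.17587772, -0.65119963,  0.20474549]), 'orientation': array([-3.11298821e+00, -4.12952430e-01,  3.67031805e-04]), 'ft_force': array([-0.13018925, -0.4781293 , -0.20635476]), 'ft_torque': array([ 0.01146204, -0.02309683,  0.01889531]), 'gripper_force': 0.0, 'opening': 0.0937606099724872} 0.0188
scene [ 0.812 -0.43   0.734]
frame 0.67 405 165 177 130 [0.546 0.2   0.03 ]
board 0.81 278 311 197 163 [ 0.544 -0.22   0.012]
hub 0.81 221 322 30 37 [ 0.488 -0.3    0.034]
core_print 0.77 339 269 17 26 [ 0.582 -0.089  0.023]
core_print 0.62 421 271 36 53 [ 0.706 -0.001  0.023]
core_print 0.32 281 288 23 26 [ 0.522 -0.185  0.023]
runner 0.72 190 
[... 407 characters left out ...]
158 0.004]
side [ 0.285 -0.815  0.658]
frame 0.88 273 195 123 87 [0.51  0.197 0.03 ]
board 0.82 346 326 214 154 [ 0.524 -0.234  0.012]
hub 0.77 336 354 30 44 [ 0.479 -0.305  0.034]
core_print 0.84 346 268 21 20 [ 0.575 -0.103  0.023]
runner 0.94 207 347 29 19 [ 0.29  -0.21   0.021]
runner 0.5 280 300 17 24 [ 0.433 -0.143  0.021]
sprue 0.83 414 298 17 37 [ 0.644 -0.244  0.047]
riser 0.87 367 414 27 46 [ 0.479 -0.426  0.042]
riser 0.68 338 296 25 37 [ 0.526 -0.189  0.042]
tin 0.79 387 224 29 51 [ 0.698 -0.018  0.042]
brush 0.58 458 265 96 30 [ 0.79  -0.154  0.01 ]
strike_bar 0.97 389 190 96 26 [0.792 0.162 0.004]
strike_bar 0.23 346 269 20 19 [ 0.583 -0.083  0.004]
wrist [ 0.245 -0.633  0.385]
```

View pics/scene0.png

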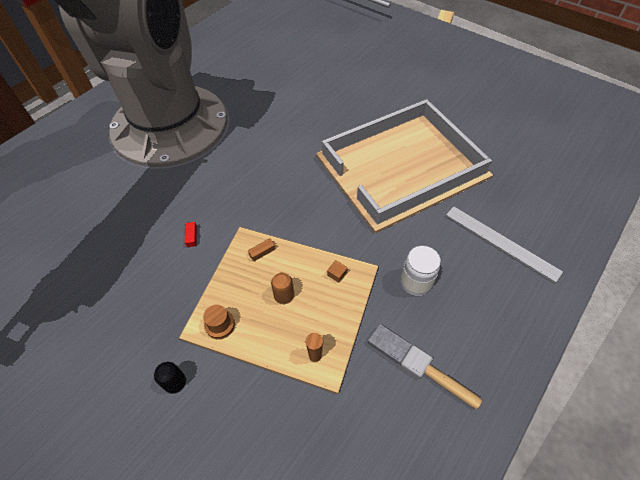

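View pics/side0.png

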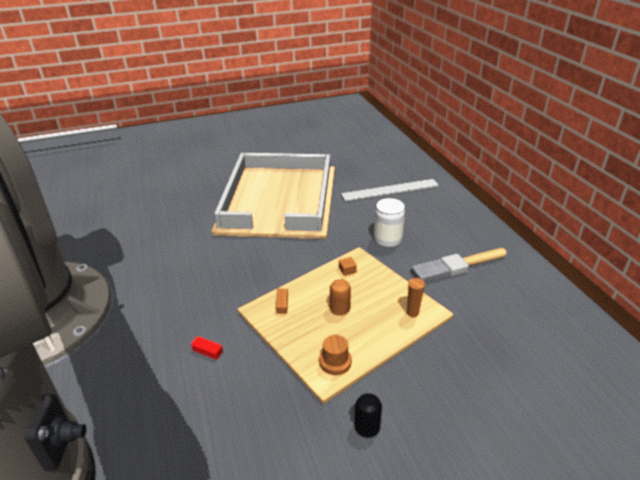

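The scene shot shows the patterns on the light board: hub at (218,321), riser (283,288), sprue (315,347), runner (261,249) and core print (338,270). The look-alikes are off the board: black at (170,377), red at (190,234). The frame's notch faces the board, with its wall ends at about (335,165) and (365,200). The side view agrees. I'll move over the board now for a close wrist look.

>>> {"fn": "carry_out", "kwargs": {
  "moves": [
    {"slide": [0.065,-0.052,-0.016]},
    {"slide": [0.065,-0.052,-0.016]},
    {"slide": [0.065,-0.052,-0.016]},
    {"slide": [0.065,-0.052,-0.016]},
    {"slide": [0.065,-0.052,-0.016]},
    {"slide": [0.065,-0.052,-0.016]},
    {"slide": [0.065,-0.052,-0.016]},
    {"slide": [0.065,-0.052,-0.016]}
  ]
}}

```text
schema error: expected keys slide, angular
```

>>> {"fn": "carry_out", "kwargs": {
  "moves": [
    {"slide": [0.065,-0.052,-0.016]},
    {"slide": [0.065,-0.052,-0.016]},
    {"slide": [0.065,-0.052,-0.016]},
    {"slide": [0.0,0.0,0.0]},
    {"slide": [0.0,0.0,0.0]}
  ]
}}

```text
schema error: expected keys slide, angular
```

Run:
```python
from h import *
H=dict(board=.012,hub=.034,core_print=.023,runner=.021,sprue=.047,riser=.042)
p=shot('wrist'); save(p,'w1'); print(p['s']['time'],p['s']['tool_pos'],p['s']['orientation'],cam(p)[1])
np.save('w1.npy',p,allow_pickle=True)
q={k:v for k,v in p.items() if k!='s'}
for k,z in H.items():
    for d in env.search_frame(k,q)[:3]:
        if d['conf']<.2: continue
        e=d['extent']; u,v=e[0]*640,e[1]*480
        print(k,round(d['conf'],2),int(u),int(v),int(e[2]*640),int(e[3]*480),ray(p,u,v,z).round(3))
```

```text
1.65 [ 0.17599565 -0.6516035   0.20545403] [-3.11422609e+00 -4.13109675e-01 -6.64258797e-05] [ 0.24520124 -0.63272234  0.38466311]
```

View pics/w1.png

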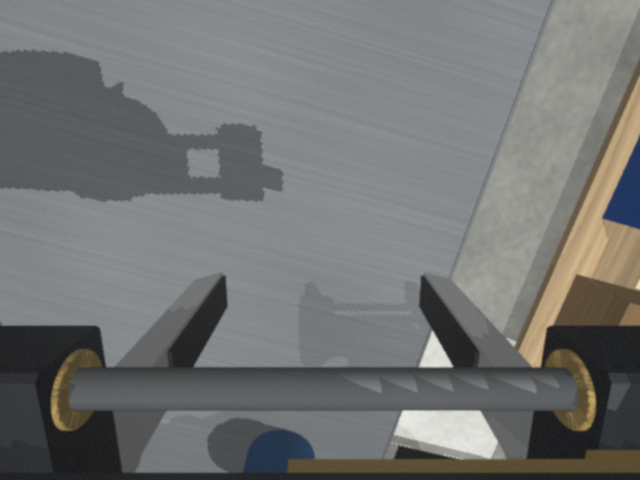

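The arm was still at the start because the moves were refused for lacking the "angular" key. The picture shows only bare bench with the fingertips at (225,280) and (420,280). I'll resend the moves.

>>> {"fn": "carry_out", "kwargs": {
  "moves": [
    {"slide": [0.065,-0.052,-0.016],"angular": [0,0,0]},
    {"slide": [0.065,-0.052,-0.016],"angular": [0,0,0]},
    {"slide": [0.065,-0.052,-0.016],"angular": [0,0,0]},
    {"slide": [0.065,-0.052,-0.016],"angular": [0,0,0]},
    {"slide": [0.065,-0.052,-0.016],"angular": [0,0,0]},
    {"slide": [0.065,-0.052,-0.016],"angular": [0,0,0]},
    {"slide": [0.065,-0.052,-0.016],"angular": [0,0,0]},
    {"slide": [0.065,-0.052,-0.016],"angular": [0,0,0]}
  ]
}}

```text
time: 2.8
tool_pos: [0.3735, -0.3816, 0.2701]
orientation: [3.114, 0.413, 0.0]
ft_force: [-0.0, -1.1, -0.1]
opening: 0.094
gripper_force: 0.0
```

>>> {"fn": "carry_out", "kwargs": {
  "moves": [
    {"slide": [0.055,-0.052,-0.016],"angular": [0,0,0]},
    {"slide": [0.055,-0.052,-0.016],"angular": [0,0,0]},
    {"slide": [0.0,0.0,0.0],"angular": [0,0,0]},
    {"slide": [0.0,0.0,0.0],"angular": [0,0,0]}
  ]
}}

```text
time: 3.2
tool_pos: [0.4126, -0.3182, 0.2857]
orientation: [3.113, 0.416, 0.001]
ft_force: [-1.0, -0.6, -0.1]
opening: 0.0944
gripper_force: 0.0
```

Run:
```python
from h import *
H=dict(board=.012,hub=.034,core_print=.023,runner=.021,sprue=.047,riser=.042)
p=shot('wrist'); save(p,'w2'); print(p['s']['time'],p['s']['tool_pos'],p['s']['orientation'],cam(p)[1])
np.save('w2.npy',p,allow_pickle=True)
q={k:v for k,v in p.items() if k!='s'}
for k,z in H.items():
    for d in env.search_frame(k,q)[:3]:
        if d['conf']<.2: continue
        e=d['extent']; u,v=e[0]*640,e[1]*480
        print(k,round(d['conf'],2),int(u),int(v),int(e[2]*640),int(e[3]*480),ray(p,u,v,z).round(3))
```

```text
3.2 [ 0.41260798 -0.31819227  0.28573232] [3.11347120e+00 4.15524092e-01 5.67127956e-04] [ 0.48171244 -0.29910141  0.46495839]
board 0.94 241 103 249 207 [ 0.493 -0.203  0.012]
core_print 0.43 228 63 53 46 [ 0.528 -0.184  0.023]
core_print 0.41 159 2 16 4 [ 0.566 -0.106  0.023]
core_print 0.25 240 102 245 204 [ 0.494 -0.205  0.023]
runner 0.69 201 272 44 28 [ 0.295 -0.2    0.021]
runner 0.58 173 140 50 40 [ 0.436 -0.142  0.021]
riser 0.81 428 165 47 38 [ 0.483 -0.414  0.042]
riser 0.74 229 61 53 44 [ 0.529 -0.19   0.042]
```

View pics/w2.png

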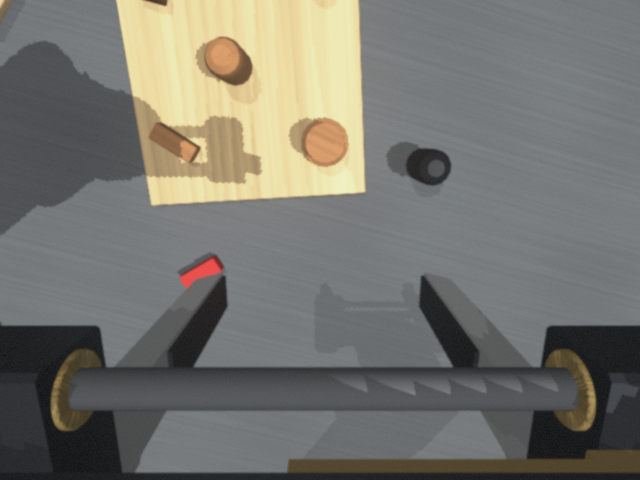

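Wrist view: riser at (226,58), runner from (157,130) to (192,155), hub at (325,142), black look-alike at (430,166), red one at (202,270). Next I'll work out the hub pick and a rough frame pose from the scene corners.

```bash
cat >> h.py <<'E'
def tool(s=None):
    s=s or env.sense(); return np.array(s['tool_pos']),R.from_rotvec(s['orientation']).as_matrix()
def go(target,yaw=None):
    """prints the shift (tool units) to target and yaw error (tool x-axis world yaw) in units"""
    t,M=tool(); d=M.T@(np.array(target)-t)/.5
    y=np.arctan2(M[1,0],M[0,0]); print('tcp',t.round(4),'yaw',round(y,3),'tilt',(M[:2,2]).round(4),'slide',d.round(4),'rows',round(np.linalg.norm(d)/.1,1))
    if yaw is not None: 
        e=(y-yaw+np.pi/2)%np.pi-np.pi/2; print('turn z',round(e/np.radians(120),4),'rows',round(abs(e)/np.radians(8.59),1))
E
python3 - <<'E'
from h import *
p=np.load('w2.npy',allow_pickle=True).item()
# hub: contour by board-vs-hub via known model: project flange & top circles
print('hub',ray(p,325,142,.02),ray(p,325,142,.056), 'neck top guess')
for X in [(.483,-.303)]: print(proj(p,[*X,.056]),proj(p,[*X,.024]))
a=ray(p,154,132,.03);b=ray(p,194,155,.03);print('runner dir',np.arctan2(*(b-a)[1::-1]))
print(ray(p,226,58,.072),'riser top')
# frame fit
from scipy.optimize import least_squares
s=env.snapshot('scene'); d=env.snapshot('side')
F=lambda q,P:np.array([q[0]+np.cos(q[2])*P[0]-np.sin(q[2])*P[1],q[1]+np.sin(q[2])*P[0]+np.cos(q[2])*P[1],P[2]])
C=[(-.142,.115),(.142,.115),(.142,-.115),(-.142,-.115)]
obs=[(s,[(324,142),(428,102),(491,158),(375,212)]),(d,[(218,215),(243,154),(331,154),(323,219)])]
fr=lambda q:np.concatenate([proj(c,F(q,(*P,.052)))-o for c,os in obs for P,o in zip(C,os)])
r=least_squares(fr,[.53,.2,1.5],loss='soft_l1'); print(r.x,fr(r.x).round(1))
go([.483,-.303,.08])
E
```

```text
hub [ 0.47793086 -0.30243069  0.02      ] [ 0.47823681 -0.30216133  0.056     ] neck top guess
[327.0463635  137.51961639] [326.7507299  137.53633866]
runner dir -1.8394681277849365
[ 0.52711212 -0.19416559  0.072     ] riser top
[0.52993003 0.2144284  1.15092637] [-4.  -0.8 -1.7 -2.4  0.4  4.3  1.4  2.7 -2.7 -1.1 -0.2 -1.2  1.3  1.
  0.1 -1.4]
tcp [ 0.412  -0.3188  0.2854] yaw 0.263 tilt [-0.0002  0.0002] slide [0.1453 0.0064 0.4107] rows 4.4
```

>>> {"fn": "carry_out", "kwargs": {
  "moves": [
    {"slide": [0.068,0.001,0.07],"angular": [0,0,0]},
    {"slide": [0.068,0.001,0.07],"angular": [0,0,0]},
    {"slide": [0,0,0.095],"angular": [0,0,0]},
    {"slide": [0,0,0.095],"angular": [0,0,0]},
    {"slide": [0,0,0.08],"angular": [0,0,0]},
    {"slide": [0,0,0.06],"angular": [0,0,0]},
    {"slide": [0,0,0.035],"angular": [0,0,0]},
    {"slide": [0,0,0.01],"angular": [0,0,0]}
  ]
}}

```text
time: 4.45
tool_pos: [0.4771, -0.3012, 0.0259]
orientation: [-3.112, -0.413, 0.004]
ft_force: [-0.2, -0.0, 0.1]
opening: 0.0939
gripper_force: 0.0
```

>>> {"fn": "carry_out", "kwargs": {
  "moves": [
    {"slide": [0,0,0],"angular": [0,0,0]},
    {"slide": [0,0,0],"angular": [0,0,0]},
    {"slide": [0,0,0],"angular": [0,0,0]},
    {"slide": [0,0,0],"angular": [0,0,0]},
    {"slide": [0,0,0],"angular": [0,0,0]},
    {"slide": [0,0,0],"angular": [0,0,0]},
    {"slide": [0,0,0],"angular": [0,0,0]},
    {"slide": [0,0,0],"angular": [0,0,0]}
  ],
  "gripper": 0,
  "grip_force": 15
}}

```text
time: 5.25
tool_pos: [0.4782, -0.3018, 0.0281]
orientation: [3.114, 0.413, 0.0]
ft_force: [-1.1, 1.1, 2.2]
opening: 0.039
gripper_force: 15.0
```

>>> {"fn": "carry_out", "kwargs": {
  "moves": [
    {"slide": [0,0,-0.06],"angular": [0,0,0]},
    {"slide": [0,0,-0.09],"angular": [0,0,-0.07]},
    {"slide": [0,0,-0.09],"angular": [0,0,-0.071]},
    {"slide": [0,0,-0.09],"angular": [0,0,-0.071]},
    {"slide": [0,0,-0.09],"angular": [0,0,-0.071]},
    {"slide": [0,0,-0.09],"angular": [0,0,-0.071]},
    {"slide": [0,0,-0.09],"angular": [0,0,-0.07]},
    {"slide": [0.05,-0.018,0],"angular": [0,0,0]}
  ]
}}

```text
time: 6.05
tool_pos: [0.4813, -0.2785, 0.3336]
orientation: [2.626, 1.711, 0.005]
ft_force: [0.9, 0.3, -1.1]
opening: 0.039
gripper_force: 15.0
```

>>> {"fn": "carry_out", "kwargs": {
  "moves": [
    {"slide": [0.09,-0.032,0],"angular": [0,0,0]},
    {"slide": [0.09,-0.032,0],"angular": [0,0,0]},
    {"slide": [0.09,-0.032,0],"angular": [0,0,0]},
    {"slide": [0.09,-0.032,0],"angular": [0,0,0]},
    {"slide": [0.09,-0.032,0],"angular": [0,0,0]},
    {"slide": [0.09,-0.032,0],"angular": [0,0,0]},
    {"slide": [0.09,-0.032,0],"angular": [0,0,0]},
    {"slide": [0.09,-0.032,0],"angular": [0,0,0]}
  ]
}}

```text
time: 6.85
tool_pos: [0.5094, 0.1075, 0.3282]
orientation: [2.635, 1.71, 0.0]
ft_force: [1.1, -1.1, 0.2]
opening: 0.039
gripper_force: 15.0
```

>>> {"fn": "carry_out", "kwargs": {
  "moves": [
    {"slide": [0.09,-0.032,0],"angular": [0,0,0]},
    {"slide": [0.04,-0.02,0],"angular": [0,0,0]},
    {"slide": [0,0,0],"angular": [0,0,0]},
    {"slide": [0,0,0],"angular": [0,0,0]}
  ]
}}

```text
time: 7.25
tool_pos: [0.5123, 0.1755, 0.3278]
orientation: [-2.634, -1.712, 0.001]
ft_force: [0.0, -0.3, 0.1]
opening: 0.0391
gripper_force: 15.0
```

Run:
```python
from h import *
p=shot('wrist'); save(p,'w3'); np.save('w3.npy',p,allow_pickle=True)
print(p['s']['time'],p['s']['opening'],p['s']['gripper_force']); go([.53,.2144,.03],1.151)
```

```text
7.25 0.03907681976873719 14.99984085559845
tcp [0.5125 0.1746 0.3278] yaw 1.151 tilt [-0.0004 -0.0005] slide [ 8.730e-02 -3.000e-04  5.955e-01] rows 6.0
turn z 0.0 rows 0.0
```

View pics/w3.png

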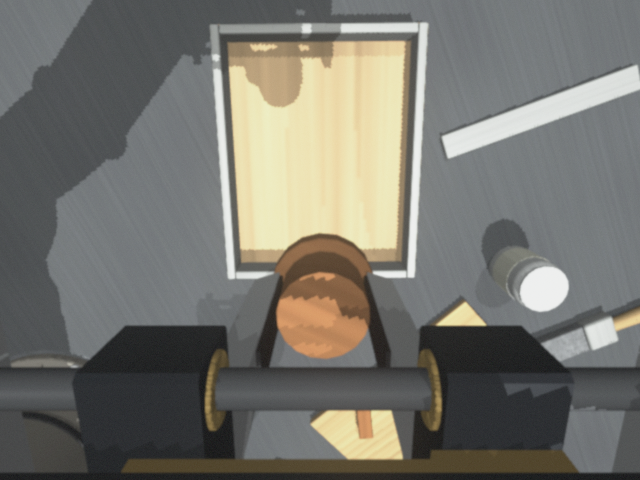

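The wrist view shows the whole frame with the hub held at (322,300). The wall-top outer corners are at about (210,25), (428,23), (414,276) and (229,278).

```bash
cat > fit.py <<'E'
from h import *
from scipy.optimize import least_squares
p=np.load('w3.npy',allow_pickle=True).item()
F=lambda q,P:np.array([q[0]+np.cos(q[2])*P[0]-np.sin(q[2])*P[1],q[1]+np.sin(q[2])*P[0]+np.cos(q[2])*P[1],P[2]])
C=[(.142,.115,.052),(.142,-.115,.052),(-.142,-.115,.052),(-.142,.115,.052),(.132,.105,.052),(.132,-.105,.052)]
obs=[(210,25),(428,23),(414,277),(229,278),(219,34),(419,33)]
fr=lambda q:np.concatenate([proj(p,F(q,P))-o for P,o in zip(C,obs)])
r=least_squares(fr,[.53,.2144,1.15]); print(r.x.round(4),fr(r.x).round(1))
np.save('frame.npy',r.x)
E
python3 fit.py; python3 -c "
from h import *
q=np.load('frame.npy'); go([q[0],q[1],.029],q[2])"
```

```text
[0.5276 0.2194 1.159 ] [-0.9 -1.1  0.9 -0.9  1.1  1.4 -1.5  1.7  0.4  0.3 -0.1 -0.3]
tcp [0.5125 0.1746 0.3278] yaw 1.151 tilt [-0.0004 -0.0005] slide [ 0.0945 -0.0087  0.5975] rows 6.1
turn z -0.0038 rows 0.1
```

>>> {"fn": "carry_out", "kwargs": {
  "moves": [
    {"slide": [0.05,-0.005,0.07],"angular": [0,0,-0.004]},
    {"slide": [0.044,-0.004,0.08],"angular": [0,0,0]},
    {"slide": [0,0,0.095],"angular": [0,0,0]},
    {"slide": [0,0,0.095],"angular": [0,0,0]},
    {"slide": [0,0,0.095],"angular": [0,0,0]},
    {"slide": [0,0,0.08],"angular": [0,0,0]},
    {"slide": [0,0,0.05],"angular": [0,0,0]},
    {"slide": [0,0,0.02],"angular": [0,0,0]}
  ]
}}

```text
time: 8.1
tool_pos: [0.5264, 0.2182, 0.0331]
orientation: [-2.629, -1.719, 0.006]
ft_force: [-0.2, 0.2, -0.5]
opening: 0.0389
gripper_force: 15.0
```

>>> {"fn": "carry_out", "kwargs": {
  "moves": [
    {"slide": [0,0,0.012],"angular": [0,0,0]},
    {"slide": [0,0,0],"angular": [0,0,0]},
    {"slide": [0,0,0],"angular": [0,0,0]}
  ]
}}

```text
time: 8.4
tool_pos: [0.5281, 0.2205, 0.0308]
orientation: [2.628, 1.721, 0.003]
ft_force: [-0.3, -0.2, -0.9]
opening: 0.0392
gripper_force: 15.0
```

>>> {"fn": "carry_out", "kwargs": {
  "moves": [
    {"slide": [0,0,0.004],"angular": [0,0,0]},
    {"slide": [0,0,0],"angular": [0,0,0]},
    {"slide": [0,0,0],"angular": [0,0,0]}
  ]
}}

```text
time: 8.7
tool_pos: [0.5277, 0.2205, 0.0281]
orientation: [2.627, 1.721, 0.001]
ft_force: [-0.3, -1.0, 4.8]
opening: 0.0395
gripper_force: 15.0
```

>>> {"fn": "carry_out", "kwargs": {
  "moves": [
    {"slide": [0,0,0],"angular": [0,0,0]},
    {"slide": [0,0,0],"angular": [0,0,0]},
    {"slide": [0,0,0],"angular": [0,0,0]},
    {"slide": [0,0,0],"angular": [0,0,0]},
    {"slide": [0,0,0],"angular": [0,0,0]},
    {"slide": [0,0,-0.03],"angular": [0,0,0]},
    {"slide": [0,0,-0.08],"angular": [0,0,0]},
    {"slide": [0,0,-0.095],"angular": [0,0,0]}
  ],
  "gripper": 0.8
}}

```text
time: 9.5
tool_pos: [0.5262, 0.2204, 0.1311]
orientation: [-2.626, -1.722, 0.004]
ft_force: [0.5, -0.7, 0.7]
opening: 0.0753
gripper_force: 0.0
```

```bash
python3 -c "
from h import *
q=np.load('frame.npy'); print(env.sense()['time']); go([.52,-.15,.29])"
```

```text
9.5
tcp [0.5262 0.2204 0.1311] yaw 1.161 tilt [-0.0027 -0.0003] slide [-0.6847  0.2832 -0.3177] rows 8.1
```

>>> {"fn": "carry_out", "kwargs": {
  "moves": [
    {"slide": [-0.078,0.031,-0.04],"angular": [0,0,0]},
    {"slide": [-0.078,0.031,-0.04],"angular": [0,0,0]},
    {"slide": [-0.078,0.031,-0.04],"angular": [0,0,0]},
    {"slide": [-0.078,0.031,-0.04],"angular": [0,0,0]},
    {"slide": [-0.078,0.031,-0.04],"angular": [0,0,0]},
    {"slide": [-0.078,0.031,-0.04],"angular": [0,0,0]},
    {"slide": [-0.078,0.031,-0.04],"angular": [0,0,0]},
    {"slide": [-0.078,0.031,-0.04],"angular": [0,0,0]}
  ]
}}

```text
time: 10.3
tool_pos: [0.5158, -0.1164, 0.2922]
orientation: [2.627, 1.722, 0.001]
ft_force: [0.4, 0.4, -0.2]
opening: 0.075
gripper_force: 0.0
```

>>> {"fn": "carry_out", "kwargs": {
  "moves": [
    {"slide": [-0.078,0.031,-0.04],"angular": [0,0,0]},
    {"slide": [-0.078,0.031,-0.04],"angular": [0,0,0]},
    {"slide": [0,0,0],"angular": [0,0,0]},
    {"slide": [0,0,0],"angular": [0,0,0]},
    {"slide": [0,0,0],"angular": [0,0,0]}
  ]
}}

```text
time: 10.8
tool_pos: [0.5136, -0.1976, 0.3302]
orientation: [-2.626, -1.724, -0.0]
ft_force: [0.4, -0.0, 0.5]
opening: 0.0753
gripper_force: 0.0
```

Run:
```python
from h import *
H=dict(core_print=.034,runner=.03,sprue=.082,riser=.06)
p=shot('wrist'); save(p,'w4'); np.save('w4.npy',p,allow_pickle=True)
print(p['s']['time'],cam(p)[1]); go([.5,-.2,.3])
q={k:v for k,v in p.items() if k!='s'}
for k,z in H.items():
    for d in env.search_frame(k,q)[:2]:
        if d['conf']<.2: continue
        e=d['extent']; u,v=e[0]*640,e[1]*480
        print(k,round(d['conf'],2),int(u),int(v),int(e[2]*640),int(e[3]*480),ray(p,u,v,z).round(3))
```

```text
10.8 [ 0.54178935 -0.13131979  0.50938818]
tcp [ 0.5136 -0.1974  0.33  ] yaw 1.162 tilt [-0.0002  0.0004] slide [-0.0156 -0.0229  0.06  ] rows 0.7
core_print 0.92 340 96 29 30 [ 0.579 -0.097  0.034]
runner 0.76 247 182 23 43 [ 0.437 -0.143  0.03 ]
runner 0.71 168 261 41 28 [ 0.3   -0.193  0.03 ]
sprue 0.71 443 193 38 29 [ 0.639 -0.237  0.082]
riser 0.71 331 190 38 33 [ 0.528 -0.188  0.06 ]
riser 0.67 365 348 31 38 [ 0.488 -0.39   0.06 ]
```

View pics/w4.png

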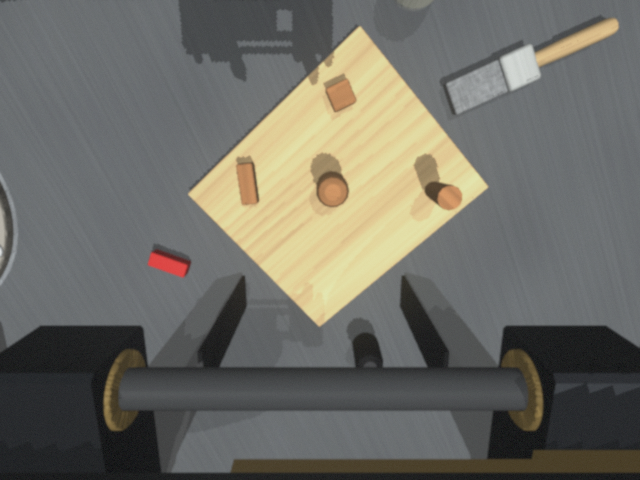

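The picture shows the core print at (341,95), tilted slightly; the runner at (247,184), running nearly along the rows' normal; the riser at (332,190); and the sprue with its foot at about (430,188) and top at (449,197). I'll segment the core and runner for their yaw.

Run:
```python
from h import *
p=np.load('w4.npy',allow_pickle=True).item(); f=p['frame']
def seg(u,v,w,z):
    c=f[v-w:v+w,u-w:u+w].astype(float); m=((c[:,:,0]-c[:,:,2]>.45*c[:,:,0])&(c[:,:,1]<.66*c[:,:,0])).astype(np.uint8)
    n,l,st,ce=cv2.connectedComponentsWithStats(m); k=1+np.argmax(st[1:,4]); ys,xs=np.nonzero(l==k)
    W=np.array([ray(p,x+u-w,y+v-w,z)[:2] for x,y in zip(xs,ys)])*1000
    r=cv2.minAreaRect(W.astype(np.float32)); return st[k],r,W
for n,a in dict(core=(341,95,24,.034),runner=(247,184,30,.03),riser=(332,190,26,.06)).items():
    s,r,W=seg(*a); b=cv2.boxPoints(r); e=b[1]-b[0],b[2]-b[1]; L=max(e,key=np.linalg.norm)
    print(n,s,np.round(r[0],1),np.round(r[1],1),'long yaw',np.arctan2(L[1],L[0]).round(3))
print('sprue top',ray(p,449,197,.082))
```

```text
Traceback (most recent call last):
ValueError: attempt to get argmax of an empty sequence
```

Run:
```python
from h import *
p=np.load('w4.npy',allow_pickle=True).item(); f=p['frame']
print('core',f[96,341],'board',f[120,370],'runner',f[184,247],'shadow',f[165,326],f[75,325])
hsv=cv2.cvtColor(f,cv2.COLOR_RGB2HSV); print(hsv[96,341],hsv[120,370],hsv[184,247],hsv[165,326])
def seg(u,v,w,z):
    c=hsv[v-w:v+w,u-w:u+w]; m=((c[:,:,0]<15)&(c[:,:,1]>90)).astype(np.uint8)
    n,l,st,ce=cv2.connectedComponentsWithStats(m); k=1+np.argmax(st[1:,4]); ys,xs=np.nonzero(l==k)
    W=np.array([ray(p,x+u-w,y+v-w,z)[:2] for x,y in zip(xs,ys)])*1000
    return st[k],cv2.minAreaRect(W.astype(np.float32))
for n,a in dict(core=(341,95,24,.034),runner=(247,184,30,.03),riser=(332,190,26,.06)).items():
    s,r=seg(*a); b=cv2.boxPoints(r); L=max((b[1]-b[0],b[2]-b[1]),key=np.linalg.norm)
    print(n,s,np.round(r[0],1),np.round(r[1],1),'long yaw',np.arctan2(L[1],L[0]).round(3))
print('sprue top',ray(p,449,197,.082))
```

```text
core [189 137  94] board [225 204 149] runner [189 138  94] shadow [162 141 105] [226 211 156]
[ 14 128 189] [ 22  86 225] [ 14 128 189] [ 19  90 162]
core [ 10   9  28  31 560] [579.1 -95.4] [26.8 26.2] long yaw 1.57
runner [ 20   9  20  41 618] [ 435.8 -143.4] [48.4 19.2] long yaw 1.261
riser [ 12  13  29  29 648] [ 527.7 -189.3] [32.  32.1] long yaw -0.41
sprue top [ 0.64292186 -0.24323785  0.082     ]
```

>>> {"fn": "carry_out", "kwargs": {
  "moves": [
    {"slide": [0.08,0.0135,0.03],"angular": [0,0,0]},
    {"slide": [0.08,0.0135,0.03],"angular": [0,0,0]},
    {"slide": [0.08,0.0135,0.03],"angular": [0,0,0]},
    {"slide": [0,0,0.095],"angular": [0,0,-0.07]},
    {"slide": [0,0,0.095],"angular": [0,0,-0.067]},
    {"slide": [0,0,0.095],"angular": [0,0,0]},
    {"slide": [0,0,0.095],"angular": [0,0,0]},
    {"slide": [0,0,0.07],"angular": [0,0,0]}
  ]
}}

```text
time: 11.85
tool_pos: [0.5789, -0.0964, 0.0571]
orientation: [-2.352, -2.079, 0.002]
ft_force: [0.6, -0.7, 0.1]
opening: 0.0753
gripper_force: 0.0
```

>>> {"fn": "carry_out", "kwargs": {
  "moves": [
    {"slide": [0,0,0.05],"angular": [0,0,0]},
    {"slide": [0,0,0.03],"angular": [0,0,0]},
    {"slide": [0,0,0.008],"angular": [0,0,0]},
    {"slide": [0,0,0],"angular": [0,0,0]},
    {"slide": [0,0,0],"angular": [0,0,0]}
  ]
}}

```text
time: 12.35
tool_pos: [0.581, -0.097, 0.0173]
orientation: [2.353, 2.079, 0.002]
ft_force: [-0.0, 0.1, 0.4]
opening: 0.0753
gripper_force: 0.0
```

>>> {"fn": "carry_out", "kwargs": {
  "moves": [
    {"slide": [0,0,0],"angular": [0,0,0]},
    {"slide": [0,0,0],"angular": [0,0,0]},
    {"slide": [0,0,0],"angular": [0,0,0]},
    {"slide": [0,0,0],"angular": [0,0,0]},
    {"slide": [0,0,0],"angular": [0,0,0]},
    {"slide": [0,0,0],"angular": [0,0,0]},
    {"slide": [0,0,0],"angular": [0,0,0]},
    {"slide": [0,0,0],"angular": [0,0,0]}
  ],
  "gripper": 0,
  "grip_force": 12
}}

```text
time: 13.15
tool_pos: [0.5802, -0.097, 0.016]
orientation: [-2.355, -2.08, -0.0]
ft_force: [-0.7, -0.1, 0.8]
opening: 0.0298
gripper_force: 11.1
```

>>> {"fn": "carry_out", "kwargs": {
  "moves": [
    {"slide": [0,0,0],"angular": [0,0,0]},
    {"slide": [0,0,0],"angular": [0,0,0]},
    {"slide": [0,0,0],"angular": [0,0,0]},
    {"slide": [0,0,0],"angular": [0,0,0]}
  ],
  "grip_force": 15
}}

```text
time: 13.55
tool_pos: [0.5801, -0.097, 0.016]
orientation: [-2.354, -2.08, -0.0]
ft_force: [0.3, 1.2, 0.6]
opening: 0.0293
gripper_force: 13.9
```

Run:
```python
from h import *
p=shot('wrist'); c=p['frame'][200:440,200:440]; cv2.imwrite('pics/w5.png',cv2.resize(c[:,:,::-1],None,fx=2,fy=2)); print(p['s']['opening'])
```

```text
0.02934196688062322
```

View pics/w5.png

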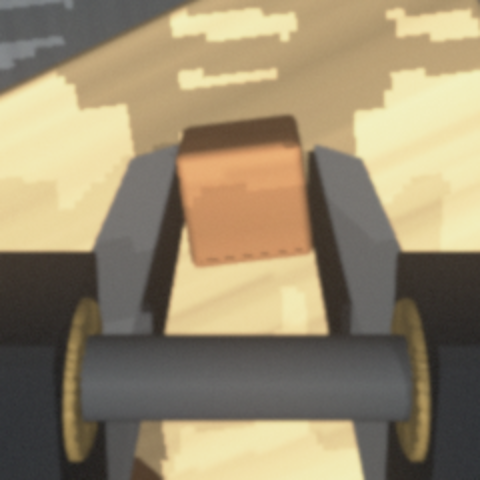

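The crop shows the core print turned about 5° against the pads, with its top centred at about (245,205) in the crop. I'll reopen, turn and grip again.

Run:
```python
from h import *
p=shot('wrist'); t=p['s']['tool_pos']
print('tcp xy at z.034 px in crop',(proj(p,[t[0],t[1],.034])-200)*2, 'core top ctr',ray(p,200+247/2,200+204/2,.034),t)
go(t,1.54)
```

```text
tcp xy at z.034 px in crop [248.47594533 212.86178533] core top ctr [ 0.58004461 -0.09488263  0.034     ] [ 0.58010666 -0.09701746  0.01598204]
tcp [ 0.5801 -0.097   0.016 ] yaw 1.447 tilt [-0.0001  0.0001] slide [-0. -0.  0.] rows 0.0
turn z -0.0444 rows 0.6
```

>>> {"fn": "carry_out", "kwargs": {
  "moves": [
    {"slide": [0,0,0],"angular": [0,0,0]},
    {"slide": [0,0,0],"angular": [0,0,0]},
    {"slide": [0,0,0],"angular": [0,0,-0.043]},
    {"slide": [0,0,0],"angular": [0,0,0]}
  ],
  "gripper": 0.5
}}

```text
time: 14.05
tool_pos: [0.5801, -0.097, 0.0159]
orientation: [-2.256, -2.186, -0.0]
ft_force: [0.5, -0.3, 0.0]
opening: 0.0468
gripper_force: 0.0
```

>>> {"fn": "carry_out", "kwargs": {
  "moves": [
    {"slide": [0,0,0],"angular": [0,0,0]},
    {"slide": [0,0,0],"angular": [0,0,0]},
    {"slide": [0,0,0],"angular": [0,0,0]},
    {"slide": [0,0,0],"angular": [0,0,0]},
    {"slide": [0,0,0],"angular": [0,0,0]},
    {"slide": [0,0,0],"angular": [0,0,0]}
  ],
  "gripper": 0,
  "grip_force": 15
}}

```text
time: 14.65
tool_pos: [0.5801, -0.097, 0.016]
orientation: [-2.259, -2.183, -0.0]
ft_force: [0.4, -0.5, -0.2]
opening: 0.0282
gripper_force: 14.7
```

>>> {"fn": "carry_out", "kwargs": {
  "moves": [
    {"slide": [0,0,-0.05],"angular": [0,0,0]},
    {"slide": [0,0,-0.09],"angular": [0,0,0.061]},
    {"slide": [0,0,-0.09],"angular": [0,0,0.061]},
    {"slide": [0,0,-0.01],"angular": [0,0,0.06]},
    {"slide": [0.0767,-0.05,0],"angular": [0,0,0]},
    {"slide": [0.0767,-0.05,0],"angular": [0,0,0]},
    {"slide": [0.0767,-0.05,0],"angular": [0,0,0]},
    {"slide": [0.0767,-0.05,0],"angular": [0,0,0]}
  ]
}}

```text
time: 15.45
tool_pos: [0.5499, 0.0852, 0.1362]
orientation: [2.631, 1.715, 0.001]
ft_force: [0.9, -0.2, 0.2]
opening: 0.0279
gripper_force: 14.7
```

>>> {"fn": "carry_out", "kwargs": {
  "moves": [
    {"slide": [0.0767,-0.05,0],"angular": [0,0,0]},
    {"slide": [0.0767,-0.05,0],"angular": [0,0,0]},
    {"slide": [0.0767,-0.05,0],"angular": [0,0,0]},
    {"slide": [0,0,0],"angular": [0,0,0]},
    {"slide": [0,0,0],"angular": [0,0,0]},
    {"slide": [0,0,0],"angular": [0,0,0]}
  ]
}}

```text
time: 16.05
tool_pos: [0.5284, 0.218, 0.1359]
orientation: [2.632, 1.715, -0.001]
ft_force: [0.1, -0.1, -0.4]
opening: 0.0282
gripper_force: 14.7
```

Run:
```python
from h import *
p=shot('wrist'); print(p['s']['opening']); go([.527,.2187,.061],1.159)
d=env.snapshot('side'); s=env.snapshot('scene')
c=np.hstack([cv2.resize(s['frame'][90:240,310:500],None,fx=2,fy=2),cv2.resize(d['frame'][140:290,180:370],None,fx=2,fy=2)]); cv2.imwrite('pics/c6.png',c[:,:,::-1])
for q,z in ((s,.034),(d,.034)):
    for e in env.search_frame('hub',q)[:2]: u=e['extent']; print(e['conf'],ray(q,u[0]*640,u[1]*480,z))
```

```text
0.028203354930268758
tcp [0.5286 0.2176 0.1359] yaw 1.154 tilt [-0.     -0.0006] slide [ 0.0007 -0.0038  0.1498] rows 1.5
turn z -0.0024 rows 0.0
0.71 [0.5337937 0.2166328 0.034    ]
0.86 [0.52961795 0.21502911 0.034     ]
```

View pics/c6.png

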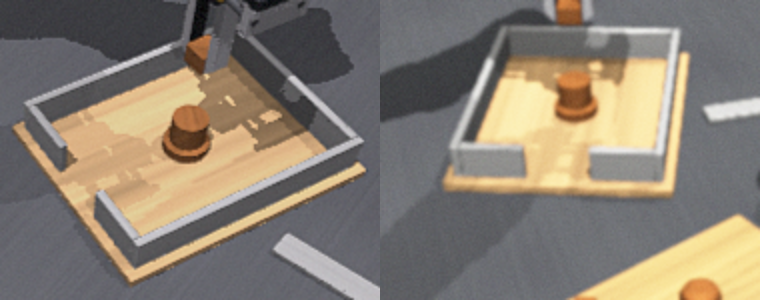

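The hub stands upright in the frame centre, at about (188,135) in the left half of the crop and (575,95) in the right half, with the core print held above it. I'll lower it now.

>>> {"fn": "carry_out", "kwargs": {
  "moves": [
    {"slide": [0,-0.004,0.05],"angular": [0,0,-0.002]},
    {"slide": [0,0,0.05],"angular": [0,0,0]},
    {"slide": [0,0,0.03],"angular": [0,0,0]},
    {"slide": [0,0,0.014],"angular": [0,0,0]},
    {"slide": [0,0,0.006],"angular": [0,0,0]},
    {"slide": [0,0,0],"angular": [0,0,0]},
    {"slide": [0,0,0],"angular": [0,0,0]}
  ]
}}

```text
time: 17.0
tool_pos: [0.5268, 0.2203, 0.0618]
orientation: [2.628, 1.722, 0.002]
ft_force: [0.2, 1.1, -0.4]
opening: 0.0282
gripper_force: 14.7
```

>>> {"fn": "carry_out", "kwargs": {
  "moves": [
    {"slide": [-0.003,0,0.003],"angular": [0,0,0]},
    {"slide": [0,0,0],"angular": [0,0,0]},
    {"slide": [0,0,0],"angular": [0,0,0]}
  ]
}}

```text
time: 17.3
tool_pos: [0.5261, 0.2186, 0.0599]
orientation: [2.628, 1.721, 0.001]
ft_force: [-0.0, -2.5, 4.5]
opening: 0.0283
gripper_force: 14.7
```

>>> {"fn": "carry_out", "kwargs": {
  "moves": [
    {"slide": [0,0,0],"angular": [0,0,0]},
    {"slide": [0,0,0],"angular": [0,0,0]},
    {"slide": [0,0,0],"angular": [0,0,0]},
    {"slide": [0,0,0],"angular": [0,0,0]},
    {"slide": [0,0,-0.02],"angular": [0,0,0]},
    {"slide": [0,0,-0.08],"angular": [0,0,0]},
    {"slide": [0,0,-0.09],"angular": [0,0,0]},
    {"slide": [0,0,-0.06],"angular": [0,0,0]}
  ],
  "gripper": 0.6
}}

```text
time: 18.1
tool_pos: [0.5261, 0.2193, 0.188]
orientation: [2.627, 1.723, 0.004]
ft_force: [-0.1, 0.7, -0.0]
opening: 0.0566
gripper_force: 0.0
```

Run:
```python
from h import *
print(env.sense()['time'],env.sense()['opening']); go([.436,-.143,.014],1.261)
```

```text
18.1 0.05662496712860552
tcp [0.5261 0.2193 0.188 ] yaw 1.161 tilt [0.002  0.0012] slide [-0.737   0.1232  0.3468] rows 8.2
turn z -0.0479 rows 0.7
```

>>> {"fn": "carry_out", "kwargs": {
  "moves": [
    {"slide": [-0.0921,0.0154,0],"angular": [0,0,0]},
    {"slide": [-0.0921,0.0154,0],"angular": [0,0,0]},
    {"slide": [-0.0921,0.0154,0],"angular": [0,0,0]},
    {"slide": [-0.0921,0.0154,0],"angular": [0,0,0]},
    {"slide": [-0.0921,0.0154,0],"angular": [0,0,0]},
    {"slide": [-0.0921,0.0154,0],"angular": [0,0,0]},
    {"slide": [-0.0921,0.0154,0],"angular": [0,0,0]},
    {"slide": [-0.0921,0.0154,0],"angular": [0,0,0]}
  ]
}}

```text
time: 18.9
tool_pos: [0.4345, -0.1454, 0.1854]
orientation: [2.627, 1.722, 0.001]
ft_force: [1.5, 0.7, 0.1]
opening: 0.0563
gripper_force: 0.0
```

>>> {"fn": "carry_out", "kwargs": {
  "moves": [
    {"slide": [0,0,0.06],"angular": [0,0,-0.048]},
    {"slide": [0,0,0.08],"angular": [0,0,0]},
    {"slide": [0,0,0.06],"angular": [0,0,0]},
    {"slide": [0,0,0.05],"angular": [0,0,0]},
    {"slide": [0,0,0],"angular": [0,0,0]},
    {"slide": [0,0,0],"angular": [0,0,0]}
  ]
}}

```text
time: 19.5
tool_pos: [0.4355, -0.1435, 0.0603]
orientation: [-2.537, -1.852, -0.0]
ft_force: [0.3, -0.2, 0.7]
opening: 0.0563
gripper_force: 0.0
```

Run:
```python
from h import *
print(env.sense()['time']); go([.436,-.143,.014],1.261)
p=shot('wrist'); 
q={k:v for k,v in p.items() if k!='s'}
for d in env.search_frame('runner',q)[:2]:
    e=d['extent']; u,v=e[0]*640,e[1]*480; print(d['conf'],int(u),int(v),int(e[2]*640),int(e[3]*480),ray(p,u,v,.03))
```

```text
19.5
tcp [ 0.4355 -0.1435  0.0603] yaw 1.261 tilt [-0.0001  0.0003] slide [0.0013 0.0007 0.0926] rows 0.9
turn z 0.0 rows 0.0
0.65 322 265 36 91 [ 0.43570017 -0.1402694   0.03      ]
```

>>> {"fn": "carry_out", "kwargs": {
  "moves": [
    {"slide": [0.002,0,0.05],"angular": [0,0,0]},
    {"slide": [0,0,0.03],"angular": [0,0,0]},
    {"slide": [0,0,0.012],"angular": [0,0,0]},
    {"slide": [0,0,0],"angular": [0,0,0]},
    {"slide": [0,0,0],"angular": [0,0,0]}
  ]
}}

```text
time: 20.1
tool_pos: [0.4361, -0.143, 0.0145]
orientation: [2.537, 1.851, 0.001]
ft_force: [0.8, 0.3, 0.2]
opening: 0.0565
gripper_force: 0.0
```

>>> {"fn": "carry_out", "kwargs": {
  "moves": [
    {"slide": [0,0,0],"angular": [0,0,0]},
    {"slide": [0,0,0],"angular": [0,0,0]},
    {"slide": [0,0,0],"angular": [0,0,0]},
    {"slide": [0,0,0],"angular": [0,0,0]},
    {"slide": [0,0,0],"angular": [0,0,0]},
    {"slide": [0,0,0],"angular": [0,0,0]},
    {"slide": [0,0,0],"angular": [0,0,0]},
    {"slide": [0,0,0],"angular": [0,0,0]}
  ],
  "gripper": 0
}}

```text
time: 20.9
tool_pos: [0.4355, -0.1428, 0.0136]
orientation: [2.538, 1.852, 0.0]
ft_force: [-1.6, 0.4, 4.2]
opening: 0.0198
gripper_force: 15.0
```

Run:
```python
from h import *
q=np.load('frame.npy'); c,s=np.cos(q[2]),np.sin(q[2]); hx,hy=.5277,.2205
print(env.sense()['opening'],env.sense()['gripper_force'])
G=lambda x,y:(hx+c*x-s*y,hy+s*x+c*y)
for n,x,y in (('runner',-.061,0),('sprue',-.107,0),('riser',0,.055)): print(n,np.round(G(x,y),4))
p=np.array([hx,hy])-q[:2]; print('hub in frame',c*p[0]+s*p[1],-s*p[0]+c*p[1])
go([*G(-.061,0),.1],q[2])
p=shot('wrist'); cc=p['frame'][200:440,200:440]; cv2.imwrite('pics/w7.png',cv2.resize(cc[:,:,::-1],None,fx=2,fy=2)); t=p['s']['tool_pos']
print('tcp px crop',(proj(p,[t[0],t[1],.03])-200)*2); np.save('w7.npy',p,allow_pickle=True)
```

```text
0.019827151702932158 15.000481903553009
runner [0.5033 0.1646]
sprue [0.4849 0.1224]
riser [0.4773 0.2425]
hub in frame 0.0010247347573318895 0.00036844605298522393
tcp [ 0.4355 -0.1428  0.0136] yaw 1.261 tilt [ 0. -0.] slide [ 0.6269 -0.0585 -0.1729] rows 6.5
turn z 0.0485 rows 0.7
tcp px crop [248.53980786 209.49722865]
```

View pics/w7.png

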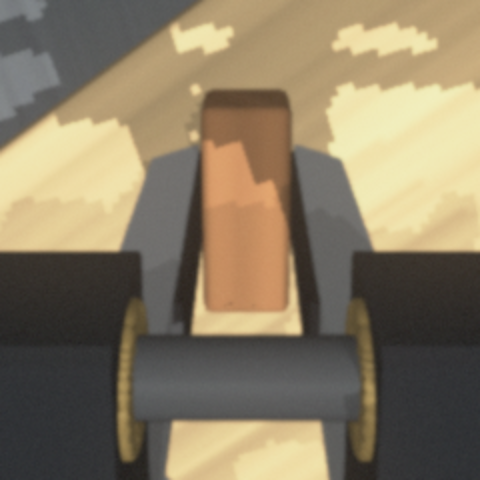

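The bar sits squarely and centrally in the pads, with its top face at rows 107–310 of the crop and the TCP at row 209. I'll carry it over.

>>> {"fn": "carry_out", "kwargs": {
  "moves": [
    {"slide": [0,0,-0.06],"angular": [0,0,0]},
    {"slide": [0,0,-0.1],"angular": [0,0,0.0485]},
    {"slide": [0,0,-0.1],"angular": [0,0,0]},
    {"slide": [0.0882,-0.0174,0],"angular": [0,0,0]},
    {"slide": [0.0882,-0.0174,0],"angular": [0,0,0]},
    {"slide": [0.0882,-0.0174,0],"angular": [0,0,0]},
    {"slide": [0.0882,-0.0174,0],"angular": [0,0,0]},
    {"slide": [0.0882,-0.0174,0],"angular": [0,0,0]}
  ]
}}

```text
time: 21.75
tool_pos: [0.4839, 0.0784, 0.1436]
orientation: [2.629, 1.72, 0.0]
ft_force: [0.8, -0.0, 0.4]
opening: 0.02
gripper_force: 15.0
```

>>> {"fn": "carry_out", "kwargs": {
  "moves": [
    {"slide": [0.0882,-0.0174,0],"angular": [0,0,0]},
    {"slide": [0.0882,-0.0174,0],"angular": [0,0,0]},
    {"slide": [0,0,0.07],"angular": [0,0,0]},
    {"slide": [0,0,0.07],"angular": [0,0,0]},
    {"slide": [0,0,0.04],"angular": [0,0,0]},
    {"slide": [0,0,0],"angular": [0,0,0]},
    {"slide": [0,0,0],"angular": [0,0,0]}
  ]
}}

```text
time: 22.45
tool_pos: [0.5032, 0.1647, 0.0539]
orientation: [-2.628, -1.721, 0.0]
ft_force: [0.4, 0.6, 0.1]
opening: 0.0196
gripper_force: 15.0
```

Run:
```python
from h import *
print(env.sense()['opening']); go([.5033,.1646,.0145],1.159)
```

```text
0.0196380928189357
tcp [0.5032 0.1647 0.0539] yaw 1.159 tilt [-0.0005  0.0002] slide [-0.0001  0.0004  0.0787] rows 0.8
turn z 0.0002 rows 0.0
```

>>> {"fn": "carry_out", "kwargs": {
  "moves": [
    {"slide": [0,0,0.04],"angular": [0,0,0]},
    {"slide": [0,0,0.025],"angular": [0,0,0]},
    {"slide": [0,0,0.01],"angular": [0,0,0]},
    {"slide": [0,0,0.004],"angular": [0,0,0]},
    {"slide": [0,0,0],"angular": [0,0,0]},
    {"slide": [0,0,0],"angular": [0,0,0]}
  ]
}}

```text
time: 23.05
tool_pos: [0.5035, 0.1646, 0.0146]
orientation: [2.629, 1.72, 0.001]
ft_force: [0.4, 0.6, -0.3]
opening: 0.0202
gripper_force: 15.0
```

>>> {"fn": "carry_out", "kwargs": {
  "moves": [
    {"slide": [0,0,0],"angular": [0,0,0]},
    {"slide": [0,0,0],"angular": [0,0,0]},
    {"slide": [0,0,0],"angular": [0,0,0]},
    {"slide": [0,0,0],"angular": [0,0,0]},
    {"slide": [0,0,-0.03],"angular": [0,0,0]},
    {"slide": [0,0,-0.09],"angular": [0,0,0]},
    {"slide": [0,0,-0.09],"angular": [0,0,0]},
    {"slide": [0,0,-0.09],"angular": [0,0,0]}
  ],
  "gripper": 0.5
}}

```text
time: 23.85
tool_pos: [0.5026, 0.1648, 0.1667]
orientation: [-2.628, -1.721, -0.0]
ft_force: [0.5, -0.1, -0.3]
opening: 0.0469
gripper_force: 0.0
```

Run:
```python
from h import *
p=shot('wrist'); save(p,'w8'); print(p['s']['time']); go([.643,-.243,.05],1.159)
q={k:v for k,v in p.items() if k!='s'}
for n,z in (('core_print',.078),('runner',.03)):
  for d in env.search_frame(n,q)[:1]:
    e=d['extent']; u,v=e[0]*640,e[1]*480; print(n,d['conf'],int(u),int(v),ray(p,u,v,z))
```

```text
23.85
tcp [0.5055 0.1664 0.1736] yaw 1.16 tilt [0.0076 0.0025] slide [-0.6423  0.5775  0.2473] rows 9.0
turn z 0.0006 rows 0.0
core_print 0.72 322 154 [0.52623932 0.22123604 0.078     ]
runner 0.7 323 226 [0.50278547 0.16613452 0.03      ]
```

View pics/w8.png

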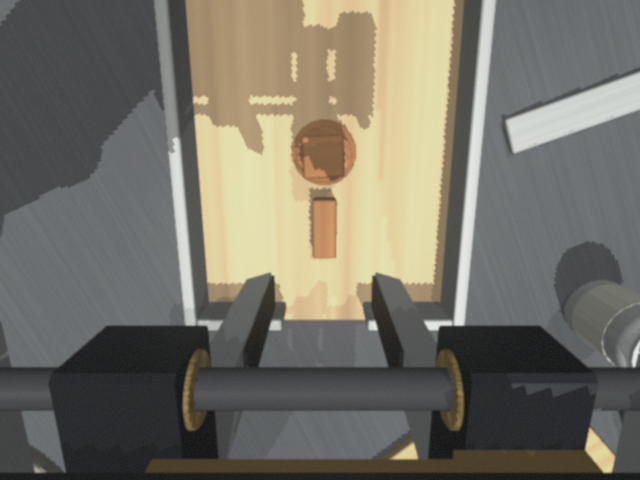

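All three are well placed: the core print is square on the hub at (323,155) and the bar is at (324,227) on the middle line. The sprue is next.

>>> {"fn": "carry_out", "kwargs": {
  "moves": [
    {"slide": [-0.0706,0.0647,0],"angular": [0,0,0]},
    {"slide": [-0.0706,0.0647,0],"angular": [0,0,0]},
    {"slide": [-0.0706,0.0647,0],"angular": [0,0,0]},
    {"slide": [-0.0706,0.0647,0],"angular": [0,0,0]},
    {"slide": [-0.0706,0.0647,0],"angular": [0,0,0]},
    {"slide": [-0.0706,0.0647,0],"angular": [0,0,0]},
    {"slide": [-0.0706,0.0647,0],"angular": [0,0,0]},
    {"slide": [-0.0706,0.0647,0],"angular": [0,0,0]}
  ],
  "gripper": 0.8
}}

```text
time: 24.8
tool_pos: [0.6271, -0.1997, 0.1637]
orientation: [-2.628, -1.72, 0.001]
ft_force: [-0.4, 0.2, 0.3]
opening: 0.0754
gripper_force: 0.0
```

>>> {"fn": "carry_out", "kwargs": {
  "moves": [
    {"slide": [-0.0706,0.0647,0],"angular": [0,0,0]},
    {"slide": [0,0,0],"angular": [0,0,0]},
    {"slide": [0,0,0],"angular": [0,0,0]},
    {"slide": [0,0,0],"angular": [0,0,0]}
  ]
}}

```text
time: 25.2
tool_pos: [0.6425, -0.2418, 0.1637]
orientation: [-2.626, -1.721, 0.0]
ft_force: [-0.2, 0.9, -0.0]
opening: 0.0752
gripper_force: 0.0
```

Run:
```python
from h import *
p=shot('wrist'); print(p['s']['time']); go([.643,-.2435,.035],1.159)
t=p['s']['tool_pos']; print(proj(p,[.643,-.2435,.082]))
q={k:v for k,v in p.items() if k!='s'}
for d in env.search_frame('sprue',q)[:1]:
    e=d['extent']; u,v=e[0]*640,e[1]*480; print(d['conf'],int(u),int(v),int(e[2]*640),int(e[3]*480),ray(p,u,v,.082))
cv2.imwrite('pics/w9.png',p['frame'][150:400,180:460,::-1])
```

```text
25.2
tcp [ 0.6427 -0.2416  0.164 ] yaw 1.161 tilt [-0.0004  0.0007] slide [-0.0033  0.0022  0.2579] rows 2.6
turn z 0.0009 rows 0.0
[325.54237123 248.03874991]
0.93 327 239 37 53 [ 0.64691671 -0.23859857  0.082     ]
```

View pics/w9.png

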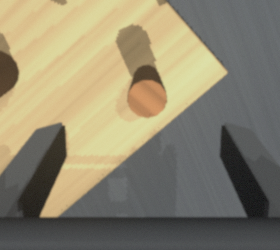

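The sprue top is at crop (147,98), i.e. pixel (327,248), which matches the predicted (325.5,248). I'll descend and grip.

>>> {"fn": "carry_out", "kwargs": {
  "moves": [
    {"slide": [-0.003,0.003,0.06],"angular": [0,0,0]},
    {"slide": [0,0,0.08],"angular": [0,0,0]},
    {"slide": [0,0,0.07],"angular": [0,0,0]},
    {"slide": [0,0,0.035],"angular": [0,0,0]},
    {"slide": [0,0,0.012],"angular": [0,0,0]},
    {"slide": [0,0,0],"angular": [0,0,0]},
    {"slide": [0,0,0],"angular": [0,0,0]}
  ]
}}

```text
time: 26.0
tool_pos: [0.6447, -0.2452, 0.0373]
orientation: [2.627, 1.72, 0.002]
ft_force: [1.2, 0.1, -0.5]
opening: 0.0753
gripper_force: 0.0
```

>>> {"fn": "carry_out", "kwargs": {
  "moves": [
    {"slide": [0,0,0],"angular": [0,0,0]},
    {"slide": [0,0,0],"angular": [0,0,0]},
    {"slide": [0,0,0],"angular": [0,0,0]},
    {"slide": [0,0,0],"angular": [0,0,0]},
    {"slide": [0,0,0],"angular": [0,0,0]},
    {"slide": [0,0,0],"angular": [0,0,0]},
    {"slide": [0,0,0],"angular": [0,0,0]},
    {"slide": [0,0,0],"angular": [0,0,0]}
  ],
  "gripper": 0,
  "grip_force": 12
}}

```text
time: 26.8
tool_pos: [0.6437, -0.2451, 0.0355]
orientation: [-2.629, -1.72, -0.0]
ft_force: [-0.4, 0.4, -0.5]
opening: 0.027
gripper_force: 12.0
```

Run:
```python
from h import *
p=shot('wrist'); t=p['s']['tool_pos']; print(p['s']['opening'],p['s']['gripper_force']); go([.4849,.1224,.14],1.159)
cv2.imwrite('pics/w10.png',cv2.resize(p['frame'][200:400,220:420,::-1],None,fx=2,fy=2)); print((proj(p,[*t[:2],.082])-[220,200])*2)
```

```text
0.026975562267845418 11.999962558038533
tcp [ 0.6436 -0.2452  0.0355] yaw 1.159 tilt [-0.      0.0001] slide [ 0.5466 -0.5852 -0.209 ] rows 8.3
turn z 0.0 rows 0.0
[209.02576603 275.66125605]
```

View pics/w10.png

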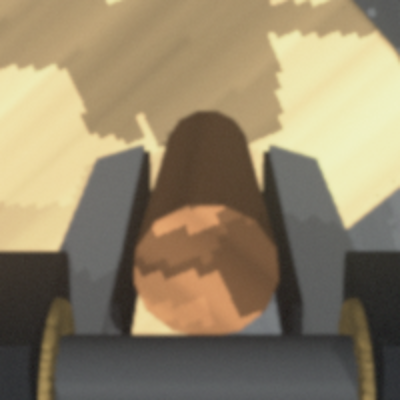

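>>> {"fn": "carry_out", "kwargs": {
  "moves": [
    {"slide": [0,0,-0.04],"angular": [0,0,0]},
    {"slide": [0,0,-0.09],"angular": [0,0,0]},
    {"slide": [0,0,-0.08],"angular": [0,0,0]},
    {"slide": [0.0607,-0.065,0],"angular": [0,0,0]},
    {"slide": [0.0607,-0.065,0],"angular": [0,0,0]},
    {"slide": [0.0607,-0.065,0],"angular": [0,0,0]},
    {"slide": [0.0607,-0.065,0],"angular": [0,0,0]},
    {"slide": [0.0607,-0.065,0],"angular": [0,0,0]}
  ]
}}

```text
time: 27.65
tool_pos: [0.5545, -0.0396, 0.1406]
orientation: [2.629, 1.72, 0.0]
ft_force: [0.9, 1.0, 1.0]
opening: 0.0265
gripper_force: 12.0
```

>>> {"fn": "carry_out", "kwargs": {
  "moves": [
    {"slide": [0.0607,-0.065,0],"angular": [0,0,0]},
    {"slide": [0.0607,-0.065,0],"angular": [0,0,0]},
    {"slide": [0.0607,-0.065,0],"angular": [0,0,0]},
    {"slide": [0.0607,-0.065,0],"angular": [0,0,0]},
    {"slide": [0,0,0],"angular": [0,0,0]},
    {"slide": [0,0,0],"angular": [0,0,0]},
    {"slide": [0,0,0],"angular": [0,0,0]}
  ]
}}

```text
time: 28.35
tool_pos: [0.4852, 0.1214, 0.1405]
orientation: [2.629, 1.719, -0.0]
ft_force: [-0.1, -0.4, -0.1]
opening: 0.0272
gripper_force: 12.0
```

Run:
```python
from h import *
print(env.sense()['opening']); go([.4845,.1215,.0365],1.159)
```

```text
0.027240785602099672
tcp [0.4852 0.1214 0.1405] yaw 1.158 tilt [ 0.0001 -0.0003] slide [-0.0003 -0.0014  0.208 ] rows 2.1
turn z -0.0004 rows 0.0
```

>>> {"fn": "carry_out", "kwargs": {
  "moves": [
    {"slide": [0,-0.001,0.06],"angular": [0,0,0]},
    {"slide": [0,0,0.07],"angular": [0,0,0]},
    {"slide": [0,0,0.045],"angular": [0,0,0]},
    {"slide": [0,0,0.022],"angular": [0,0,0]},
    {"slide": [0,0,0.01],"angular": [0,0,0]},
    {"slide": [0,0,0.003],"angular": [0,0,0]},
    {"slide": [0,0,0],"angular": [0,0,0]},
    {"slide": [0,0,0],"angular": [0,0,0]}
  ]
}}

```text
time: 29.15
tool_pos: [0.4851, 0.1225, 0.0364]
orientation: [2.628, 1.72, 0.002]
ft_force: [0.1, 0.3, -0.1]
opening: 0.027
gripper_force: 12.0
```

>>> {"fn": "carry_out", "kwargs": {
  "moves": [
    {"slide": [0,0,0.002],"angular": [0,0,0]},
    {"slide": [0,0,0],"angular": [0,0,0]},
    {"slide": [0,0,0],"angular": [0,0,0]}
  ]
}}

```text
time: 29.45
tool_pos: [0.4852, 0.1226, 0.0353]
orientation: [2.628, 1.72, 0.002]
ft_force: [-0.5, -0.7, 7.2]
opening: 0.0268
gripper_force: 12.0
```

>>> {"fn": "carry_out", "kwargs": {
  "moves": [
    {"slide": [0,0,0],"angular": [0,0,0]},
    {"slide": [0,0,0],"angular": [0,0,0]},
    {"slide": [0,0,0],"angular": [0,0,0]},
    {"slide": [0,0,0],"angular": [0,0,0]},
    {"slide": [0,0,-0.03],"angular": [0,0,0]},
    {"slide": [0,0,-0.07],"angular": [0,0,0]},
    {"slide": [0,0,-0.09],"angular": [0,0,0]},
    {"slide": [0,0,-0.08],"angular": [0,0,0]}
  ],
  "gripper": 0.6
}}

```text
time: 30.25
tool_pos: [0.484, 0.1229, 0.1723]
orientation: [-2.627, -1.721, -0.001]
ft_force: [0.5, -0.3, -0.2]
opening: 0.0564
gripper_force: 0.0
```

Run:
```python
from h import *
print(env.sense()['time'],env.sense()['joints'].round(2)); go([.528,-.1895,.04],1.159+np.pi/2)
s=env.snapshot('scene')
for n,z in (('sprue',.047),('runner',.021)):
  for d in env.search_frame(n,s)[:2]:
    e=d['extent']; u,v=e[0]*640,e[1]*480; print(n,d['conf'],int(u),int(v),int(e[2]*640),int(e[3]*480),ray(s,u,v,z))
```

```text
30.25 [ 0.22  0.24 -0.68  1.99  0.18  0.97 -0.96]
tcp [0.484  0.1229 0.1723] yaw 1.16 tilt [0.0001 0.0007] slide [-0.5378  0.3301  0.2642] rows 6.8
turn z -0.7495 rows 10.5
sprue 0.86 364 169 18 30 [0.48845603 0.1253146  0.047     ]
runner 0.82 379 170 24 16 [0.50514627 0.16315308 0.021     ]
runner 0.82 190 235 11 23 [ 0.30349992 -0.20358586  0.021     ]
```

>>> {"fn": "carry_out", "kwargs": {
  "moves": [
    {"slide": [-0.0768,0.0472,0],"angular": [0,0,0]},
    {"slide": [-0.0768,0.0472,0],"angular": [0,0,0]},
    {"slide": [-0.0768,0.0472,0],"angular": [0,0,0]},
    {"slide": [-0.0768,0.0472,0],"angular": [0,0,0]},
    {"slide": [-0.0768,0.0472,0],"angular": [0,0,0]},
    {"slide": [-0.0768,0.0472,0],"angular": [0,0,0]},
    {"slide": [-0.0768,0.0472,0],"angular": [0,0,0]},
    {"slide": [0,0,0],"angular": [0,0,-0.067]}
  ],
  "gripper": 0.85
}}

```text
time: 31.2
tool_pos: [0.5273, -0.1962, 0.1686]
orientation: [-2.507, -1.892, 0.003]
ft_force: [-0.3, -1.2, -0.1]
opening: 0.0801
gripper_force: 0.0
```

>>> {"fn": "carry_out", "kwargs": {
  "moves": [
    {"slide": [0,0,0],"angular": [0,0,-0.068]},
    {"slide": [0,0,0],"angular": [0,0,-0.068]},
    {"slide": [0,0,0],"angular": [0,0,-0.068]},
    {"slide": [0,0,0],"angular": [0,0,-0.068]},
    {"slide": [0,0,0],"angular": [0,0,-0.068]},
    {"slide": [0,0,0],"angular": [0,0,-0.068]},
    {"slide": [0,0,0],"angular": [0,0,-0.068]},
    {"slide": [0,0,0],"angular": [0,0,-0.068]}
  ]
}}

```text
time: 32.0
tool_pos: [0.5276, -0.1897, 0.169]
orientation: [-1.072, -2.952, -0.0]
ft_force: [-0.2, -0.8, -0.6]
opening: 0.0799
gripper_force: 0.0
```

>>> {"fn": "carry_out", "kwargs": {
  "moves": [
    {"slide": [0,0,0],"angular": [0,0,-0.068]},
    {"slide": [0,0,0],"angular": [0,0,-0.068]},
    {"slide": [0,0,0],"angular": [0,0,0]},
    {"slide": [0,0,0],"angular": [0,0,0]},
    {"slide": [0,0,0],"angular": [0,0,0]}
  ]
}}

```text
time: 32.5
tool_pos: [0.5281, -0.19, 0.1694]
orientation: [-0.657, -3.072, -0.0]
ft_force: [-0.3, 0.2, -0.4]
opening: 0.0798
gripper_force: 0.0
```

Run:
```python
from h import *
p=shot('wrist'); print(p['s']['time'],p['s']['joints'].round(2)); go([.528,-.1895,.035],1.159+np.pi/2)
print(proj(p,[.528,-.1895,.072]))
q={k:v for k,v in p.items() if k!='s'}
for d in env.search_frame('riser',q)[:2]:
    e=d['extent']; u,v=e[0]*640,e[1]*480; print(d['conf'],int(u),int(v),int(e[2]*640),int(e[3]*480),ray(p,u,v,.06))
cv2.imwrite('pics/w11.png',p['frame'][150:400,180:460,::-1])
```

```text
32.5 [ 0.87  0.38 -0.79  1.86  0.31  1.03  1.1 ]
tcp [ 0.5282 -0.1899  0.1694] yaw 2.721 tilt [-0.0002  0.0001] slide [0.0006 0.0006 0.2688] rows 2.7
turn z -0.0042 rows 0.1
[323.41469719 240.70359614]
0.87 58 285 78 66 [ 0.47889684 -0.39370242  0.06      ]
0.57 325 231 50 56 [ 0.52503946 -0.1866274   0.06      ]
```

View pics/w11.png

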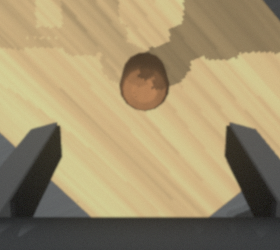

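The riser's dome is centred at about (324,240), matching the prediction of (323,241). I'll descend and grip.

>>> {"fn": "carry_out", "kwargs": {
  "moves": [
    {"slide": [0,0,0.07],"angular": [0,0,-0.004]},
    {"slide": [0,0,0.08],"angular": [0,0,0]},
    {"slide": [0,0,0.07],"angular": [0,0,0]},
    {"slide": [0,0,0.04],"angular": [0,0,0]},
    {"slide": [0,0,0.02],"angular": [0,0,0]},
    {"slide": [0,0,0],"angular": [0,0,0]},
    {"slide": [0,0,0],"angular": [0,0,0]}
  ]
}}

```text
time: 33.3
tool_pos: [0.5289, -0.19, 0.0304]
orientation: [0.639, 3.075, -0.0]
ft_force: [1.0, 0.5, 0.8]
opening: 0.0799
gripper_force: 0.0
```

>>> {"fn": "carry_out", "kwargs": {
  "moves": [
    {"slide": [0,0,0],"angular": [0,0,0]},
    {"slide": [0,0,0],"angular": [0,0,0]},
    {"slide": [0,0,0],"angular": [0,0,0]},
    {"slide": [0,0,0],"angular": [0,0,0]},
    {"slide": [0,0,0],"angular": [0,0,0]},
    {"slide": [0,0,0],"angular": [0,0,0]},
    {"slide": [0,0,0],"angular": [0,0,0]},
    {"slide": [0,0,0],"angular": [0,0,0]}
  ],
  "gripper": 0,
  "grip_force": 15
}}

```text
time: 34.1
tool_pos: [0.5283, -0.19, 0.0296]
orientation: [0.639, 3.076, -0.0]
ft_force: [-0.5, 0.5, 2.5]
opening: 0.0376
gripper_force: 15.0
```

Run:
```python
from h import *
print(env.sense()['opening'],env.sense()['gripper_force']); go([.4773,.2425,.17],1.159+np.pi/2)
```

```text
0.037608125918797475 15.000309064780595
tcp [ 0.5283 -0.19    0.0296] yaw 2.732 tilt [ 0.0001 -0.    ] slide [ 0.4381  0.7529 -0.2808] rows 9.2
turn z 0.0011 rows 0.0
```

>>> {"fn": "carry_out", "kwargs": {
  "moves": [
    {"slide": [0,0,-0.08],"angular": [0,0,0]},
    {"slide": [0,0,-0.1],"angular": [0,0,0]},
    {"slide": [0,0,-0.1],"angular": [0,0,0]},
    {"slide": [0.0487,0.0837,0],"angular": [0,0,0]},
    {"slide": [0.0487,0.0837,0],"angular": [0,0,0]},
    {"slide": [0.0487,0.0837,0],"angular": [0,0,0]},
    {"slide": [0.0487,0.0837,0],"angular": [0,0,0]},
    {"slide": [0.0487,0.0837,0],"angular": [0,0,0]}
  ]
}}

```text
time: 34.9
tool_pos: [0.4993, 0.052, 0.1696]
orientation: [0.639, 3.075, -0.0]
ft_force: [1.4, 0.5, -0.6]
opening: 0.0374
gripper_force: 15.0
```

>>> {"fn": "carry_out", "kwargs": {
  "moves": [
    {"slide": [0.0487,0.0837,0],"angular": [0,0,0]},
    {"slide": [0.0487,0.0837,0],"angular": [0,0,0]},
    {"slide": [0.0487,0.0837,0],"angular": [0,0,0]},
    {"slide": [0.0487,0.0837,0],"angular": [0,0,0]},
    {"slide": [0,0,0],"angular": [0,0,0]},
    {"slide": [0,0,0],"angular": [0,0,0]},
    {"slide": [0,0,0],"angular": [0,0,0]}
  ]
}}

```text
time: 35.6
tool_pos: [0.4774, 0.2416, 0.1692]
orientation: [-0.64, -3.075, 0.001]
ft_force: [0.3, -0.1, -0.9]
opening: 0.0377
gripper_force: 15.0
```

Run:
```python
from h import *
print(env.sense()['opening'],env.sense()['joints'].round(2)); go([.4773,.2425,.0305],1.159+np.pi/2)
```

```text
0.037732365369195955 [ 0.19  0.38 -0.94  1.91  0.35  1.03  0.25]
tcp [0.4774 0.2416 0.1692] yaw 2.731 tilt [-0.0004 -0.0007] slide [0.0008 0.0017 0.2774] rows 2.8
turn z 0.0006 rows 0.0
```

>>> {"fn": "carry_out", "kwargs": {
  "moves": [
    {"slide": [0.001,0.002,0.07],"angular": [0,0,0]},
    {"slide": [0,0,0.08],"angular": [0,0,0]},
    {"slide": [0,0,0.07],"angular": [0,0,0]},
    {"slide": [0,0,0.035],"angular": [0,0,0]},
    {"slide": [0,0,0.016],"angular": [0,0,0]},
    {"slide": [0,0,0.006],"angular": [0,0,0]},
    {"slide": [0,0,0],"angular": [0,0,0]},
    {"slide": [0,0,0],"angular": [0,0,0]}
  ]
}}

```text
time: 36.4
tool_pos: [0.478, 0.2441, 0.0322]
orientation: [0.639, 3.074, 0.002]
ft_force: [0.6, 0.5, -0.3]
opening: 0.0378
gripper_force: 15.0
```

>>> {"fn": "carry_out", "kwargs": {
  "moves": [
    {"slide": [0,-0.002,0.0045],"angular": [0,0,0]},
    {"slide": [0,0,0],"angular": [0,0,0]},
    {"slide": [0,0,0],"angular": [0,0,0]}
  ]
}}

```text
time: 36.7
tool_pos: [0.4775, 0.2432, 0.0295]
orientation: [0.639, 3.074, 0.001]
ft_force: [-0.2, -0.1, 5.0]
opening: 0.0377
gripper_force: 15.0
```

>>> {"fn": "carry_out", "kwargs": {
  "moves": [
    {"slide": [0,0,0],"angular": [0,0,0]},
    {"slide": [0,0,0],"angular": [0,0,0]},
    {"slide": [0,0,0],"angular": [0,0,0]},
    {"slide": [0,0,0],"angular": [0,0,0]},
    {"slide": [0,0,0],"angular": [0,0,0]},
    {"slide": [0,0,-0.03],"angular": [0,0,0]},
    {"slide": [0,0,-0.07],"angular": [0,0,0]},
    {"slide": [0,0,-0.09],"angular": [0,0,0]}
  ],
  "gripper": 0.6
}}

```text
time: 37.5
tool_pos: [0.4756, 0.2428, 0.1247]
orientation: [-0.637, -3.074, 0.001]
ft_force: [0.9, -0.9, -0.2]
opening: 0.0564
gripper_force: 0.0
```

>>> {"fn": "carry_out", "kwargs": {
  "moves": [
    {"slide": [0,0,-0.09],"angular": [0,0,0]},
    {"slide": [0,0,-0.09],"angular": [0,0,0]},
    {"slide": [-0.07,0,-0.07],"angular": [0,0,0]},
    {"slide": [-0.07,0,-0.05],"angular": [0,0,0]},
    {"slide": [0,0,0],"angular": [0,0,0]},
    {"slide": [0,0,0],"angular": [0,0,0]}
  ]
}}

```text
time: 38.1
tool_pos: [0.5409, 0.215, 0.2745]
orientation: [0.64, 3.076, 0.001]
ft_force: [0.4, -0.1, -0.2]
opening: 0.0565
gripper_force: 0.0
```

Run:
```python
from h import *
p=shot('wrist'); s=env.snapshot('scene'); d=env.snapshot('side')
f=np.load('frame.npy'); c,sn=np.cos(f[2]),np.sin(f[2]); print(p['s']['time'])
for nm,pic in (('wrist',{k:v for k,v in p.items() if k!='s'}),('scene',s),('side',d)):
  for n,z in (('hub',.034),('core_print',.067),('runner',.021),('sprue',.047),('riser',.042)):
    for q in env.search_frame(n,pic)[:2]:
      e=q['extent']; u,v=e[0]*640,e[1]*480; X=ray(p if nm=='wrist' else pic,u,v,z)[:2]-f[:2]
      x,y=c*X[0]+sn*X[1],-sn*X[0]+c*X[1]
      if abs(x)<.2 and abs(y)<.15: print(nm,n,round(q['conf'],2),round(x,3),round(y,3))
c=np.hstack([cv2.resize(s['frame'][90:240,310:500],None,fx=2,fy=2),cv2.resize(d['frame'][140:290,180:370],None,fx=2,fy=2)]); cv2.imwrite('pics/c12.png',c[:,:,::-1]); save(p,'w12')
```

```text
38.1
wrist hub 0.76 -0.0 0.006
wrist core_print 0.91 0.001 0.002
wrist runner 0.96 -0.062 0.002
wrist runner 0.71 -0.0 0.007
wrist sprue 0.81 -0.106 0.0
wrist riser 0.76 0.003 0.055
scene hub 0.78 -0.003 -0.013
scene core_print 0.51 0.004 -0.0
scene runner 0.5 -0.056 -0.003
scene sprue 0.66 -0.103 -0.005
scene sprue 0.34 -0.011 -0.021
scene riser 0.96 -0.003 0.054
side hub 0.69 -0.007 -0.001
side core_print 0.53 -0.005 0.007
side sprue 0.87 -0.102 0.002
side riser 0.95 0.004 0.056
```

View pics/c12.png

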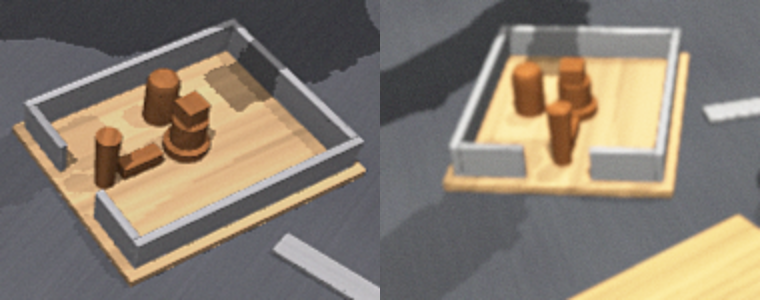

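All five patterns stand upright in place, the riser at (162,97) is left of the hub as seen from the notch, and the gripper is clear. I'm handing in.

```bash
python3 -c "
from h import *
print(env.sign_off())"
```

```text
the job is handed in; nothing more can be done
None
```

The job is handed in after about 38 s of robot time: all five patterns stand upright and released in the frame, within a few millimetres of their intended places in the last wrist picture. The tin, brush, steel bar and look-alikes were never touched, but the hand-in gave no verdict.

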